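# Set up a bone on the measuring board

## Task

Get the long pale bone on the measuring board ready to be read: push it gently with the fingertips until it lies along the metal fence with one end against the white head stop, and push the blue sliding block up until it touches the bone's other end, so that the bone is snug between block and head stop. Only push: do not pinch or lift the bone or the block, press hard on them, or disturb the other things on the table.

Things in the scene. Friction and masses are not known exactly. Their poses are not given: they have to be found in the camera images.
- board: Bone measuring board, fixed to the table: dark wooden slab 170 mm (x) by 470 mm (y), 18 mm thick. Origin on the table, z up; the slab covers board x -85 to +85 mm, y -250 to +220 mm; its top is at z = 18 mm. +y points to the head stop, +x to the fence. Turned at most 0.25 rad from the robot's axes: fence on the far side, head stop on the robot's left.
- fence (a point): Middle of the fence's inner face, at its top edge. The fence is an aluminium strip along the board's whole +x edge, 12 mm thick, rising 18 mm above the slab, its inner face at board x = +73 mm.
- head_stop (a point): Centre of the head stop's inner face. The head stop is a fixed white upright plate across the board's +y end, 158 mm wide, 15 mm thick, rising 60 mm above the slab, its inner face at board y = +205 mm.
- foot (a joint): Travel (m, 0 to 0.25) of the blue sliding block, guided on the board along board y; grows towards the head stop. Its face towards the bone is at board y = -170 mm + travel; the clear gap to the head stop is 375 mm - travel (195 mm of travel leaves just the bone's length). Starts at 0 to 60 mm. Stays where left; about 1.5 N of friction; cannot be lifted. Over 35 N from the fingers counts as forced.
- foot_back (a point): Centre of the back face (the face away from the bone, towards board -y) of the blue sliding block. The block is 140 mm wide (board x), 25 mm thick (board y) and 60 mm high; this point is 49 mm above the table, at board x = -2 mm.
- bone: Pale cannon bone, loose on the board: 180 mm long, 42 wide and 26 high at both ends (squarish at its -x, two knuckles at +x), between them a round shaft 22 mm thick, about 125 long, axis 13.5 mm up. Origin mid-length on its underside, x along the bone. 0.10-0.20 kg, slides under 1-2 N, does not roll. Starts askew, up to 0.35 rad, clear of all stops. Brittle: over 35 N from the fingers breaks it.
- toe_bone: Bystander: small brown toe bone 62 mm long, 28 mm wide, 22 mm high, on the table about 45 mm off the board's -x edge. Origin at the middle of its underside.
- brush: Bystander: wooden brush 160 mm long lying on the table roughly parallel to the board's -x edge, about 45 mm off it. Origin near the middle of its underside.
- jar: Bystander: jar with a red cap, 48 mm across, 65 mm high, standing beyond the fence. Origin at the middle of its underside.
- pot: Bystander: green open pot, 60 mm across the rim, 50 mm high, standing beyond the fence. Origin at the middle of its underside.
- scale_bar: Bystander: black and white photo scale, 20 by 100 by 8 mm, lying on the table beyond the fence. Origin at the middle of its underside.
Not all that is in view belongs to the job. There is more than one size of the bone; the one meant has the size given above.

How it is judged:
By the outcome, as a careful person would: the job done as asked, in the order asked, and still so for the second after the job is handed in, with the robot touching nothing.
It also fails if it takes over 48 s, if anything falls off the work surface, if the arm or the gripper's body presses on something with over 40 N, if the wrist force passes 120 N, or if a joint passes its speed limit or range.

## Robot

A 6-joint arm with a two-finger parallel gripper is mounted at the origin on the work surface. World frame = base frame: x ahead of the robot, y to its left, z up, the work surface at z = 0. Lengths are in m, angles in rad, forces in N, time in s.
With the tool pointing down it reaches from about 0.35 to 0.775 m from the base axis. Payload 5.5 kg.
Tool frame: the origin (TCP) lies between the finger pads; the fingertips stand 22 mm ahead of it and the grasp point (between the pads) lies 3 mm ahead of it (env.finger_overhang is the distance from the TCP to the fingertips, in m); y points along the fingers, x is the direction in which the jaws open and shut, and the axes are right-handed (so a half turn about y gives the same grasp; the last joint's range is limited). The gripper opens to 85 mm and grips with 20 to 120 N. Pads are 22 mm wide; open, the fingers measure 114 mm over their backs; the gripper's body (76 mm by 85 mm) begins 54 mm behind the grasp point. The pads swing forward as they close: fully open they stand 13 mm farther back than shut.
Start: joints at [-1.476, 0.313, 0.046, 1.304, 0, 1.431], TCP at [0.134, -0.559, 0.216] pointing down, gripper open.
Joint ranges: [-2.76, 2.76], [-0.86, 1.69], [-1.03, 1.26], [-2.2, 2.34], [-1.47, 1.5], [-3.14, 3.14]. Speed limits (rad/s): [2.57, 2.57, 3.14, 3.14, 3.14, 3.14].

## Interface

Orientations are given as a unit quaternion [w, x, y, z].
In Python, from workcell import monitor, cams, job, env gives the robot as it stands.
- The arm moves only by the tool drive_tool, never from a script. Its argument "plan" is text: rows parted by semicolons, each of 7 numbers parted by spaces: the opening, from -1 (shut) to 1 (fully open), then the shift along the tool's x, y, z in mm, then the turn, a rotation vector about the tool's x, y, z in degrees. In form: gripper x y z rx ry rz; .... A call has 1 to 8 rows; each row shifts and turns the pose as measured when the row begins, along the tool's axes as they then stand; what a row does not reach is not made up. A row lasts 1/8 s, in which the tool goes at most 62.5 mm and 10.7 degrees, less where a joint would pass 70% of its speed; a pose out of reach is approached as far as the arm can. A call is refused whole if a number of a shift passes 62.5 or a number of a turn 10.7, either way. A call with a gripper value outside its range is refused whole. The fingers move at their own pace and stop on an object; "grip_force" is the grip in N (left out, the last holds). Time passes only in rows, so rows that do not move let the fingers close. It gives the time, the measured TCP pose, the force and the opening at its end, in the units of the state.
- monitor.get_state(): the state, without advancing time (a new reading comes with each control period).
- cams.read_camera(name): name is "side" or "top"; returns (picture, depth): 420x560x3 uint8, red, green, blue; 420x560 float32, m along the optical axis (not along the pixel's ray), 0 where there is no reading.
- cams.calibration(name): a dict with "fx", "fy", "cx", "cy" (pixels), "R" (3x3) and "t" (3): a world point X has camera coordinates R X + t. Camera axes: x right, y down, z forward; pixel columns grow to the right and rows downward; lengths in m; the calibration is good to about 2 mm. A picture is of the moment at which its call begins. calibration takes no time and is no camera call.
- job.hand_in(): hands the job in, once; it reports no verdict.
The state is a dict: "clock": time; "joint_pos": joint angles; "qvel": joint speeds; "tau": joint torques, N m; "tcp_pos": TCP position; "orientation": TCP orientation; "wrist_force": force on the tool from outside, world axes, zero at the start; "ft_torque": the same for the moment, N m; "finger_gap": finger opening in m.
Only numpy, scipy, OpenCV 4.12 (cv2) and the standard library are available. Lean on these libraries where they do the work, as an engineer would, in place of code of your own. Each camera call takes 0.05 s, during which the arm holds its last target.

## Working session

There is one attempt and no reset: what is moved stays moved. The work goes in short steps, Python scripts to look and compute and a tool call to move; the robot and the scene stay as the last step left them, time stands still between calls to the robot, and variables do not carry over. Pictures are saved under pics/ and viewed, and the job is handed in when it is done.

Besides the shell and the picture viewer there is one more tool, called after "Emit:" as a command line: name --argument value ..., lists and objects as JSON in quotes. drive_tool: Moves the arm, as the interface text tells. Its arguments: {"type":"object","properties":{"plan":{"type":"string"},"grip_force":{"type":"number"}},"required":["plan"]}

```bash
ls; mkdir -p pics
python3 - <<'E'
from workcell import monitor,cams,env
import cv2,numpy as np
s=monitor.get_state();print(s)
for n in("top","side"):
    p,d=cams.read_camera(n);cv2.imwrite(f"pics/{n}0.png",p[:,:,::-1]);np.savez(f"{n}0.npz",p=p,d=d);print(n,cams.calibration(n))
print(env.finger_overhang)
E
```

```text
pics
{'clock': 0.0, 'joint_pos': array([-1.47557492e+00,  3.13987760e-01,  4.49822595e-02,  1.30357116e+00,
        1.50644140e-05,  1.43121530e+00]), 'qvel': array([-0.00028811,  0.00134317,  0.00024574,  0.00038281,  0.00048377,
        0.00094665]), 'tau': array([ 1.02798463e-04, -4.80629146e+01,  2.98533565e+01,  1.93198869e-02,
       -1.71848947e-04, -4.10501627e-06]), 'tcp_pos': array([ 0.13372989, -0.55869456,  0.21491741]), 'orientation': array([ 0.55558235, -0.5546653 ,  0.43842342, -0.43756091]), 'wrist_force': array([-0.96702792,  0.06409728, -0.21064899]), 'ft_torque': array([0.03959489, 0.05250339, 0.02896918]), 'finger_gap': 0.08532829310731666}
top {'fx': 381.82093992505304, 'fy': 381.82093992505304, 'cx': 281.32327117401394, 'cy': 208.00619780744407, 'R': array([[-8.66842056e-04, -9.99906613e-01, -1.36386650e-02],
       [-9.98444432e-01,  1.62575752e-03, -5.57321467e-02],
       [ 5.57491152e-02,  1.35691381e-02, -9.98352600e-01]]), 't': array([0.02904943, 0.48088435, 1.0809891 ])}
side {'fx': 423.3278602535545, 'fy': 423.3278602535545, 'cx': 280.70658103175913, 'cy': 211.81171296161165, 'R': array([[-0.98292304, -0.18398975, -0.00317212],
       [-0.09155722,  0.50393113, -0.85887758],
       [ 0.1596232 , -0.84392013, -0.51217111]]), 't': array([0.49523797, 0.09837598, 0.86511737])}
0.022
```

View pics/top0.png

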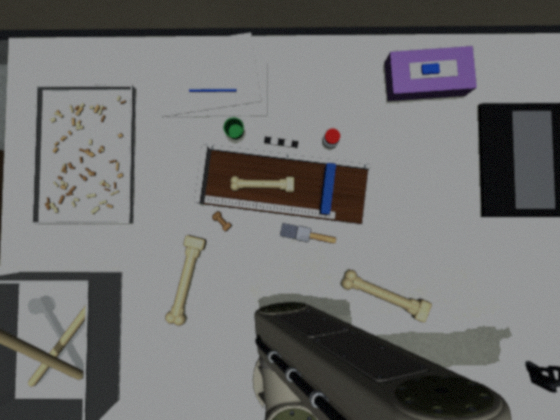

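View pics/side0.png

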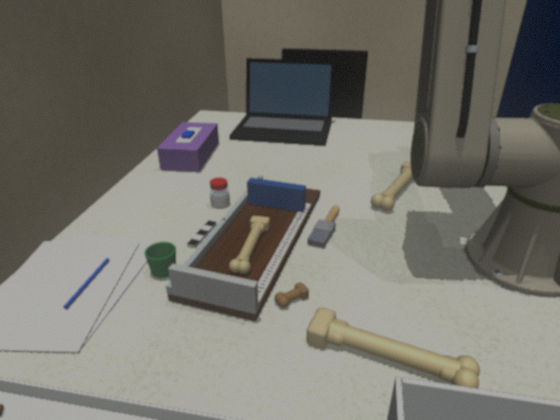

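Run:
```python
from workcell import monitor
from scipy.spatial.transform import Rotation as R
q=monitor.get_state()['orientation'];print(R.from_quat(q[[1,2,3,0]]).as_matrix().round(3))
```

```text
[[ 0.233 -0.     0.973]
 [-0.973  0.002  0.233]
 [-0.002 -1.     0.   ]]
```

```bash
cat > h.py <<'E'
import numpy as np,cv2
from workcell import monitor,cams,env
def ray(n,uv,z):
    c=cams.calibration(n);uv=np.atleast_2d(np.asarray(uv,float))
    z=np.broadcast_to(z,len(uv))
    d=np.c_[(uv[:,0]-c['cx'])/c['fx'],(uv[:,1]-c['cy'])/c['fy'],np.ones(len(uv))]@c['R']
    o=-c['R'].T@c['t']
    return o+d*((z-o[2])/d[:,2])[:,None]
def proj(n,X):
    c=cams.calibration(n);p=np.atleast_2d(X)@c['R'].T+c['t']
    return np.c_[c['fx']*p[:,0]/p[:,2]+c['cx'],c['fy']*p[:,1]/p[:,2]+c['cy']]
E
python3 - <<'E'
from h import *
p=np.load('top0.npz')['p'];d=np.load('top0.npz')['d']
c=p[135:235,185:385];cv2.imwrite('pics/c0.png',cv2.resize(c,None,fx=4,fy=4,interpolation=cv2.INTER_CUBIC)[:,:,::-1])
hsv=cv2.cvtColor(p,cv2.COLOR_RGB2HSV)
for u,v in[(262,184),(280,160),(328,185),(240,200),(204,178),(260,153)]:print((u,v),p[v,u],hsv[v,u],d[v,u])
p=np.load('side0.npz')['p'];c=p[160:320,160:340];cv2.imwrite('pics/c1.png',cv2.resize(c,None,fx=4,fy=3.7,interpolation=cv2.INTER_CUBIC)[:,:,::-1])
E
```

```text
(262, 184) [139 138 110] [ 29  53 139] 1.0737754
(280, 160) [46 27 14] [ 12 177  46] 1.0966712
(328, 185) [ 25  57 120] [110 202 120] 1.0323876
(240, 200) [112 108 108] [  0   9 112] 1.0940106
(204, 178) [40 40 42] [120  12  42] 1.0536746
(260, 153) [138 139 140] [105   4 140] 1.0851771
```

View pics/c0.png

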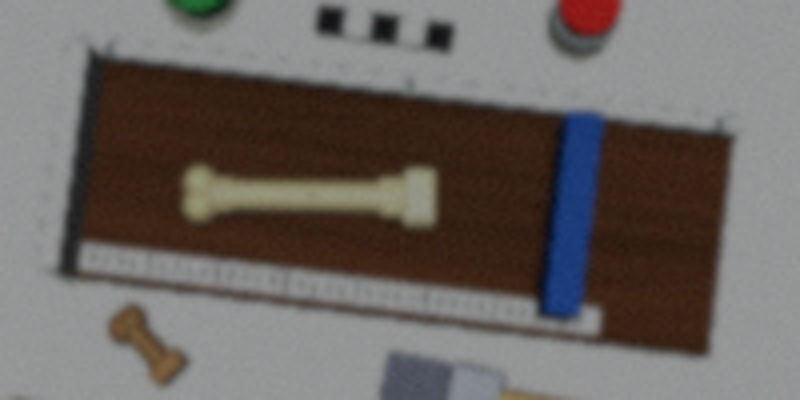

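View pics/c1.png

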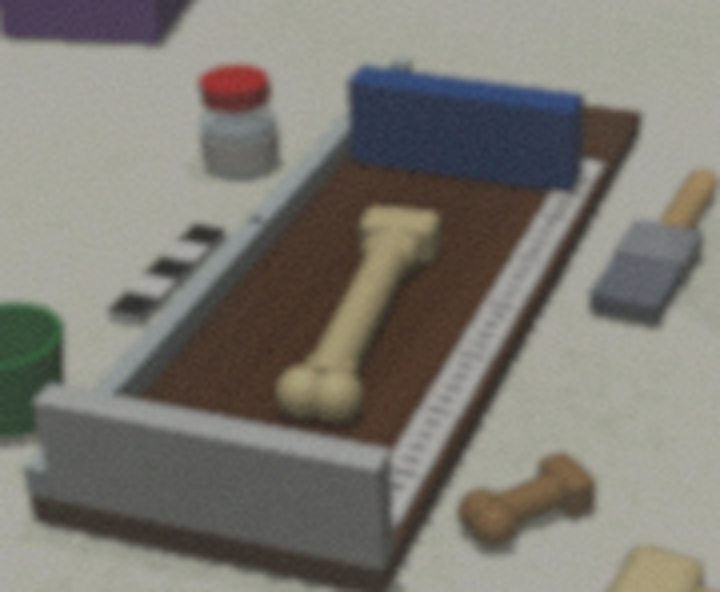

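```bash
cat >> h.py <<'E'
def near(n='top',p=None):
    pass
E
python3 - <<'E'
from h import *
c=cams.calibration('top');print('cam',-c['R'].T@c['t'])
P=lambda x,y:((x+.5)/4+185-.5,(y+.5)/4+135-.5)
p=np.load('top0.npz')['p'];hsv=cv2.cvtColor(p,cv2.COLOR_RGB2HSV)
H,S,V=cv2.split(hsv)
br=((S>110)&(V<90)&(H<25)).astype(np.uint8)
br[:148]=0;br[226:]=0;br[:,:195]=0;br[:,372:]=0
# subpixel edges: right edge of the slab per row, bottom edge per col, using gray-level saturation half crossing
g=cv2.GaussianBlur(S,(3,3),0).astype(float)
def cross(a,i0,i1,th):
    r=range(i0,i1,1 if i1>i0 else -1);pr=None
    for i in r:
        if a[i]>th:
            return i if pr is None else i-(a[i]-th)/(a[i]-pr)*(1 if i1>i0 else -1)
        pr=a[i]
R=[(cross(g[v],375,345,90),v) for v in range(175,215,2)]
B=[(u,cross(g[:,u],232,190,90)) for u in list(range(215,265,3))+list(range(340,358,3))]
T=[(u,cross(g[:,u],145,185,90)) for u in list(range(215,312,3))+list(range(342,360,3))]
def line(pts,z,n='top'):
    X=ray(n,np.array(pts),z)[:,:2];m=np.median(X,0)
    vx,vy,x,y=cv2.fitLine(X.astype(np.float32),cv2.DIST_HUBER,0,.001,.0001).ravel()
    res=(X-[x,y])@[-vy,vx];return (x,y),(vx,vy),np.abs(res).max(),np.degrees(np.arctan2(vx,vy))
for nm,pts,z in(('R y=-250',R,.018),('B x=-85',B,.018),('T fence',T,.018),('T fence36',T,.036)):print(nm,line(pts,z))
pts=[P(95,55),P(62,272),P(708,353),P(733,134)];print('corners headtop L, R; board -x-y corner,',ray('top',pts,[.078,.078,.018,.018]))
# bone
bm=((S>30)&(S<110)&(V>90)&(H>15)&(H<40)).astype(np.uint8);bm[:165]=0;bm[205:]=0;bm[:,:222]=0;bm[:,305:]=0
v,u=np.nonzero(bm);X=ray('top',np.c_[u,v],.031)[:,:2]*1000
print(len(u));r=cv2.minAreaRect(X.astype(np.float32));print(r)
# blue
bl=((H>100)&(H<125)&(S>130)&(V>50)).astype(np.uint8);bl[:150]=0;bl[230:]=0;bl[:,:300]=0;bl[:,360:]=0
v,u=np.nonzero(bl);X=ray('top',np.c_[u,v],.078)[:,:2]*1000
r=cv2.minAreaRect(X.astype(np.float32));print('blue',r,cv2.boxPoints(r))
E
```

```text
cam [0.41989729 0.01359683 1.10640519]
R y=-250 ((np.float32(0.5203449), np.float32(-0.20728655)), (np.float32(0.99169767), np.float32(-0.12859155)), np.float64(0.00035662593278848654), np.float32(97.38821))
B x=-85 ((np.float32(0.4818068), np.float32(0.052915636)), (np.float32(0.1556478), np.float32(0.98781264)), np.float64(0.08198965482331382), np.float32(8.954369))
T fence ((np.float32(0.621774), np.float32(0.026317528)), (np.float32(0.12688975), np.float32(0.99191684)), np.float64(0.000658650116345038), np.float32(7.2899))
T fence36 ((np.float32(0.6184354), np.float32(0.026107153)), (np.float32(0.12688987), np.float32(0.99191684)), np.float64(0.0006477417499262572), np.float32(7.2899065))
corners headtop L, R; board -x-y corner, [[ 0.64062244  0.22651122  0.078     ]
 [ 0.49227687  0.24745591  0.078     ]
 [ 0.43799657 -0.19972598  0.018     ]
 [ 0.59463295 -0.21953794  0.018     ]]
557
((549.5721435546875, 83.05052185058594), (176.5249786376953, 40.071895599365234), 88.83126068115234)
blue ((530.2442016601562, -97.56559753417969), (26.30422019958496, 135.9803466796875), 82.85861206054688) [[ 461.14642  -102.16325 ]
 [ 596.07184  -119.0681  ]
 [ 599.342     -92.96794 ]
 [ 464.41656   -76.063095]]
```

```bash
cat >> h.py <<'E'
def cloud(n,d,lo,hi):
    c=cams.calibration(n);v,u=np.nonzero(d>0)
    m=(u>=lo[0])&(u<hi[0])&(v>=lo[1])&(v<hi[1]);u=u[m];v=v[m];z=d[v,u]
    X=np.c_[(u-c['cx'])/c['fx']*z,(v-c['cy'])/c['fy']*z,z]
    return (X-c['t'])@c['R'],np.c_[u,v]
ex=np.array([.9919,-.1269]);ey=np.array([.1269,.9919])
E
python3 - <<'E'
from h import *
for n,lo,hi in(('top',(185,135),(385,235)),('side',(160,160),(340,320))):
    d=np.load(n+'0.npz')['d'];X,uv=cloud(n,d,lo,hi)
    a=X[:,:2]@ex*1000;b=X[:,:2]@ey*1000;z=X[:,2]*1000
    print(n)
    def st(nm,m,q):print(nm,m.sum(),np.percentile(q[m],[2,10,50,90,98]).round(1))
    st('table z',(a<420)|(a>700),z)
    on=(a>480)&(a<600)&(b>180)&(b<270)
    st('slab z',on&(z<24)&(z>10),z)
    st('head face y',(z>30)&(z<70)&(b>280)&(b<345)&(a>480)&(a<600),b)
    st('head top y',(z>74)&(z<84)&(b>280)&(b<345),b);st('head top x',(z>74)&(z<84)&(b>280)&(b<345),a)
    st('fence top x',(z>31)&(z<42)&(a>590)&(a<650)&(b>120)&(b<290),a)
    st('block top y',(z>73)&(z<84)&(b<50),b);st('block top x',(z>73)&(z<84)&(b<50),a)
    st('block face', (z>30)&(z<70)&(b<50)&(a>490)&(a<580),b)
    bo=(z>26)&(z<60)&(a>480)&(a<590)&(b>40)&(b<270)
    st('bone z',bo,z);r=cv2.minAreaRect(np.c_[a,b][bo].astype(np.float32));print(r)
    st('low slab edge x',(z>13)&(z<23)&(a<520)&(b>0)&(b<250),a);st('slab y',(z>13)&(z<23)&(b<20),b)
E
```

```text
top
table z 1834 [-4.5 -2.8  0.1 17.5 21.4]
slab z 1074 [13.7 15.1 17.7 20.2 21.7]
head face y 145 [310.  310.3 310.9 311.4 311.7]
head top y 318 [310.6 311.6 317.9 324.  325.3]
head top x 318 [459.3 471.3 534.  596.9 609.4]
fence top x 264 [613.5 614.2 619.2 624.5 625.6]
block top y 480 [-43.1 -40.9 -30.9 -20.7 -19. ]
block top x 480 [471.4 482.  538.  593.5 605.4]
block face 36 [-19.  -18.8 -18.7 -18.5 -18.4]
bone z 607 [31.3 35.8 40.6 44.2 46.1]
((531.6435546875, 151.4575653076172), (41.926536560058594, 175.27108764648438), 6.9091644287109375)
low slab edge x 2204 [403.2 419.  481.6 511.4 518.1]
slab y 2674 [-140.7 -129.9  -74.3    7.6   17.5]
side
table z 8500 [-1.4 -0.6  0.8 18.9 36.7]
slab z 990 [16.6 17.3 18.5 19.6 20.3]
head face y 1134 [325.2 325.9 327.  328.  328.6]
head top y 689 [312.5 314.6 322.  327.1 328. ]
head top x 689 [461.4 472.8 533.9 599.6 614.6]
fence top x 317 [617.1 617.7 621.8 627.7 629.1]
block top y 407 [-40.3 -37.  -23.6 -16.7 -15.3]
block top x 407 [473.2 484.3 538.9 598.  609. ]
block face 538 [-20.9 -19.8 -17.8 -15.9 -14.7]
bone z 858 [28.6 32.4 40.9 43.9 45.2]
((535.6303100585938, 153.2550048828125), (40.09431838989258, 183.36329650878906), 6.081270217895508)
low slab edge x 2585 [395.  409.5 479.6 511.3 518.1]
slab y 1317 [-175.9 -157.3  -13.4   13.6   18.3]
```

Emit:
drive_tool --plan "0.6 0 0 0 0 10.4 0; 0.6 0 0 0 0 10.4 0; 0.6 -30 0 60 0 0 0; 0.6 -30 0 60 0 0 0; 0.6 -40 0 60 0 0 0; 0.6 -60 0 40 0 0 0; 0.6 -60 0 30 0 0 0; 0.6 -60 0 0 0 0 0"

```text
clock: 1.1
tcp_pos: [0.4007, -0.3341, 0.2104]
orientation: [0.462, -0.46, 0.538, -0.534]
wrist_force: [0.8, 0.8, 0.8]
finger_gap: 0.0684
```

```bash
cat >> h.py <<'E'
def where():
    from scipy.spatial.transform import Rotation as R
    s=monitor.get_state();t=s['tcp_pos'];M=R.from_quat(s['orientation'][[1,2,3,0]]).as_matrix()
    print('t%.2f a %.1f b %.1f z %.1f'%(s['clock'],t[:2]@ex*1e3,t[:2]@ey*1e3,t[2]*1e3),'F',np.round([s['wrist_force'][:2]@ex,s['wrist_force'][:2]@ey,s['wrist_force'][2]],1),'gap %.1f'%(s['finger_gap']*1e3),'toolx in ab deg %.2f'%np.degrees(np.arctan2(M[:2,0]@ex,-M[:2,0]@ey)),'tilt',M[2].round(3),'j',s['joint_pos'].round(2))
E
python3 -c "from h import *;where()"
```

```text
t1.10 a 439.8 b -280.5 z 210.4 F [0.7 0.9 0.8] gap 68.4 toolx in ab deg -1.32 tilt [-0.007 -1.    -0.003] j [-0.85  0.22 -0.1   1.27  0.    2.44]
```

Emit:
drive_tool --plan "0.6 -60 0 5 0 0 0; 0.6 -60 0 5 0 0 0; 0.6 -60 0 5 0 0 0; 0.6 -60 0 5 0 0 0; 0.6 -60 0 5 0 0 0; 0.6 -60 0 5 0 0 0; 0.6 -60 0 0 0 0 0; 0.6 0 0 0 0 0 0"

```text
clock: 2.1
tcp_pos: [0.4876, 0.0529, 0.2116]
orientation: [0.488, -0.469, 0.532, -0.508]
wrist_force: [-0.2, 0.2, -0.2]
finger_gap: 0.0683
```

```bash
python3 -c "from h import *;where()"
```

```text
t2.10 a 476.9 b 114.4 z 211.6 F [-0.3  0.2 -0.2] gap 68.3 toolx in ab deg 2.56 tilt [-0.043 -0.999 -0.007] j [-0.08  0.15 -0.17  1.25  0.04  3.14]
```

Emit:
drive_tool --plan "0.6 0 0 0 0 -10.6 0; 0.6 0 0 0 0 -10.6 0; 0.6 0 0 0 0 -10.6 0; 0.6 0 0 0 0 -10.6 0; 0.6 0 0 0 0 -10.6 0; 0.6 0 0 0 0 -10.6 0; 0.6 0 0 0 0 -10.6 0; 0.6 0 0 0 0 -10.6 0"

```text
clock: 3.1
tcp_pos: [0.4845, 0.0438, 0.2088]
orientation: [0.718, -0.692, 0.058, -0.049]
wrist_force: [-0.2, 1.1, -0.3]
finger_gap: 0.0681
```

Emit:
drive_tool --plan "0.6 0 0 0 0 -10.6 0; 0.6 0 0 0 0 -10.6 0; 0.6 0 0 0 0 -10.6 0; 0.6 0 0 0 0 -10.6 0; 0.6 0 0 0 0 -10.6 0; 0.6 0 0 0 0 -10.6 0; 0.6 0 0 0 0 -10.6 0; 0.6 0 0 0 0 -10.6 0"

```text
clock: 4.1
tcp_pos: [0.4811, 0.033, 0.2063]
orientation: [0.565, -0.54, -0.444, 0.439]
wrist_force: [-0.4, -1.0, 0.2]
finger_gap: 0.0683
```

```bash
python3 -c "from h import *;where()"
```

```text
t4.10 a 473.1 b 93.8 z 206.3 F [-0.2 -1.   0.2] gap 68.3 toolx in ab deg 174.50 tilt [ 0.027 -0.999  0.023] j [-0.12  0.15 -0.19  1.25  0.03  0.1 ]
```

Emit:
drive_tool --plan "0.6 0 0 0 -1.3 -5.5 1.5; 0.6 55 40 0 0 0 0; 0.6 0 60 0 0 0 0; 0.6 0 0 0 0 0 0"

```text
clock: 4.6
tcp_pos: [0.4882, 0.0798, 0.107]
orientation: [-0.531, 0.533, 0.466, -0.466]
wrist_force: [-0.5, -0.2, 0.3]
finger_gap: 0.0683
```

Run:
```python
from h import *
where()
p,d=cams.read_camera('side');c=p[130:330,140:340];cv2.imwrite('pics/s1.png',cv2.resize(c,None,fx=3,fy=3)[:,:,::-1])
```

```text
t4.60 a 474.1 b 141.1 z 107.0 F [-0.5 -0.3  0.3] gap 68.3 toolx in ab deg 179.71 tilt [-0.002 -1.    -0.003] j [ 0.    0.22 -0.36  0.99 -0.    0.13]
```

View pics/s1.png

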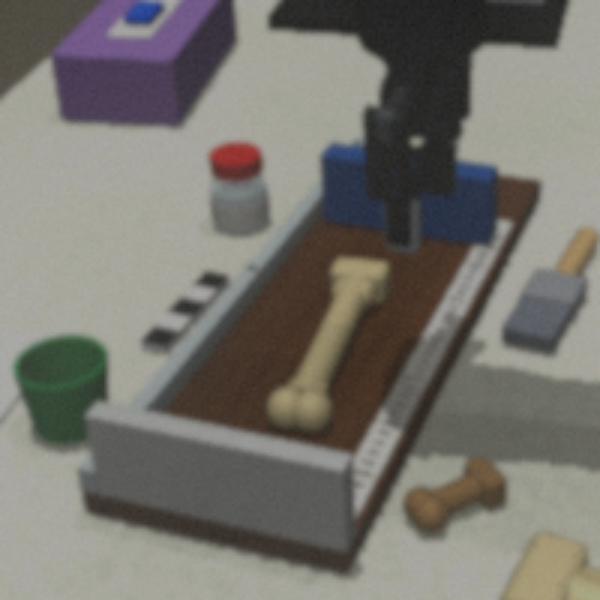

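Run:
```python
from h import *
for z in(.07,.08,.09,.1):
    X=ray('side',[(274.3,211.7)],z)[0];print(z,X[:2]@ex,X[:2]@ey)
p,d=cams.read_camera('side');X,uv=cloud('side',d,(255,150),(300,216))
m=(X[:,2]>.07)&(X[:,2]<.15);a=X[:,:2]@ex*1e3;b=X[:,:2]@ey*1e3
for r in range(190,216,2):
    k=m&(uv[:,1]==r)
    if k.any():print(r,k.sum(),X[k,2].min().round(4),np.percentile(a[k],[5,50,95]).round(0),np.percentile(b[k],[5,50,95]).round(0))
```

```text
0.07 0.5079068244149763 0.08216580413707504
0.08 0.5024395833598013 0.09803439294843526
0.09 0.4969723423046265 0.11390298175979525
0.1 0.4915051012494517 0.12977157057115538
190 21 0.0731 [468. 485. 498.] [-19. 106. 109.]
192 11 0.0706 [469. 478. 484.] [-17. 107. 109.]
204 2 0.1466 [469. 478. 488.] [179. 180. 182.]
206 12 0.1436 [467. 477. 486.] [182. 186. 189.]
208 13 0.1379 [468. 475. 487.] [180. 189. 190.]
210 11 0.1346 [469. 477. 486.] [183. 184. 188.]
```

Run:
```python
from h import *
for a,b,z in((.474,.180,.085),(.474,.104,.085),(.474,.18,.13)):
    X=np.r_[a*ex+b*ey,z];print(proj('side',X),proj('top',X))
p,d=cams.read_camera('side')
X,uv=cloud('side',d,(255,165),(310,250));a=X[:,:2]@ex*1e3;b=X[:,:2]@ey*1e3
for r in range(166,250,4):
    k=(uv[:,1]==r)&(X[:,2]>.06)&(a>455)&(a<500)
    if k.any():print(r,k.sum(),(X[k,2].min()*1e3).round(),np.percentile(a[k],[5,50,95]).round(0),np.percentile(b[k],[5,50,95]).round(0))
print(d[195:240:3,274].round(3))
cv2.imwrite('pics/s2.png',cv2.resize(p[150:250,220:330],None,fx=6,fy=6)[:,:,::-1])
p,d=cams.read_camera('top');cv2.imwrite('pics/t2.png',cv2.resize(p[120:240,180:380],None,fx=4,fy=4)[:,:,::-1])
where()
```

```text
[[274.6779218  232.91268756]] [[247.46300307 202.08603678]]
[[286.57297798 213.18069287]] [[275.52995849 205.62302547]]
[[274.4214308 212.4897719]] [[245.67217266 200.83788607]]
166 35 183.0 [462. 469. 487.] [106. 177. 211.]
170 33 182.0 [463. 472. 487.] [105. 172. 212.]
174 26 172.0 [463. 474. 488.] [106. 206. 211.]
178 31 165.0 [463. 473. 488.] [107. 199. 211.]
182 31 155.0 [468. 475. 489.] [106. 198. 211.]
186 44 78.0 [468. 482. 494.] [-32. 108. 210.]
190 43 68.0 [468. 478. 494.] [-21. 109. 209.]
194 26 61.0 [469. 476. 495.] [-21.  82. 207.]
198 13 160.0 [469. 476. 488.] [181. 188. 191.]
202 13 151.0 [470. 477. 488.] [181. 190. 190.]
206 13 143.0 [469. 478. 488.] [181. 187. 191.]
210 8 135.0 [470. 477. 483.] [182. 183. 186.]
[0.753 0.756 0.761 0.762 0.766 0.772 0.992 0.979 0.969 0.96  0.947 0.937
 0.927 0.919 0.908]
t4.80 a 480.6 b 141.9 z 113.5 F [ 0.2 -0.2  1. ] gap 68.1 toolx in ab deg 179.69 tilt [ 0.    -1.    -0.017] j [ 0.    0.21 -0.34  0.99 -0.    0.13]
```

View pics/s2.png

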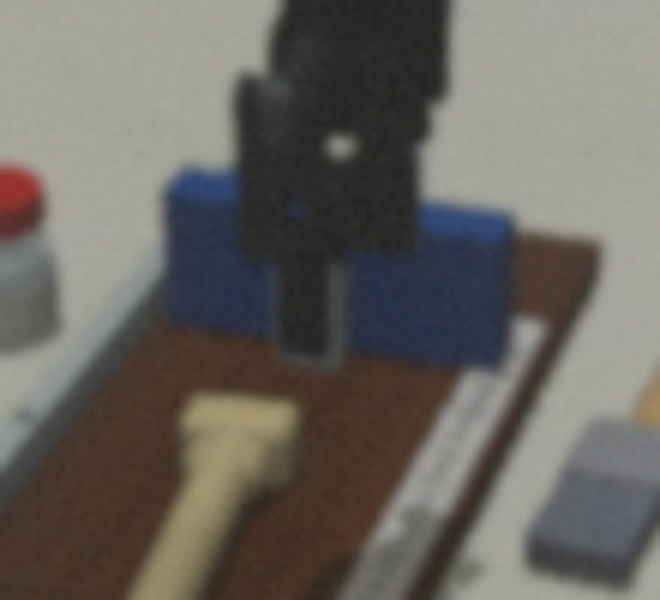

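View pics/t2.png

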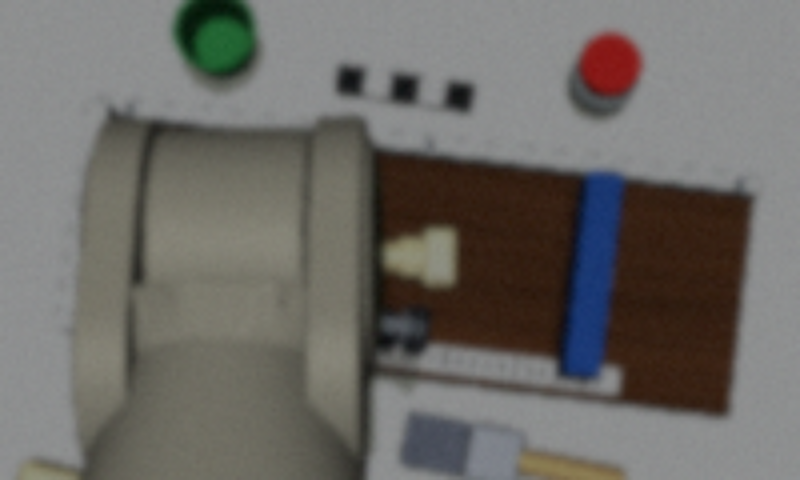

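Run:
```python
from h import *
where()
p,d=cams.read_camera('side')
where()
X,uv=cloud('side',d,(255,195),(310,250));a=X[:,:2]@ex*1e3;b=X[:,:2]@ey*1e3
k=(X[:,2]>.06)&(a>455)&(a<500)&(b>165)
print(uv[k][:,1].max(),X[k,2].min())
p,d=cams.read_camera('top');where()
X,uv=cloud('top',d,(274,190),(300,215));a=X[:,:2]@ex*1e3;b=X[:,:2]@ey*1e3
k=X[:,2]>.06
for q in(a,b,X[:,2]*1e3):print(np.percentile(q[k],[2,25,50,75,98]).round(0))
```

```text
t4.80 a 480.6 b 141.9 z 113.5 F [ 0.2 -0.2  1. ] gap 68.1 toolx in ab deg 179.69 tilt [ 0.    -1.    -0.017] j [ 0.    0.21 -0.34  0.99 -0.    0.13]
t4.85 a 480.7 b 142.0 z 113.6 F [ 0.  -0.5  0.3] gap 67.9 toolx in ab deg 179.70 tilt [ 0.    -1.    -0.018] j [ 0.    0.21 -0.34  0.99 -0.    0.13]
210 0.13605127437898099
t4.90 a 480.5 b 142.1 z 113.5 F [0.6 0.4 0.7] gap 68.4 toolx in ab deg 179.71 tilt [ 0.    -1.    -0.017] j [ 0.    0.21 -0.35  0.99 -0.    0.13]
[447. 465. 472. 479. 488.]
[ 74.  81.  88.  94. 101.]
[183. 228. 239. 241. 593.]
```

Emit:
drive_tool --plan "0.6 8 20 4 1 0 0; 0.6 0 18 0 0 0 0; 0.6 0 0 0 0 0 0"

```text
clock: 5.28
tcp_pos: [0.4939, 0.0889, 0.0754]
orientation: [-0.532, 0.533, 0.467, -0.464]
wrist_force: [-0.3, -0.1, 0.6]
finger_gap: 0.068
```

```bash
cat >> h.py <<'E'
def look(n,k,box=(220,150,330,250),f=6):
    p,d=cams.read_camera(n);cv2.imwrite(f'pics/{n}{k}.png',cv2.resize(p[box[1]:box[3],box[0]:box[2]],None,fx=f,fy=f,interpolation=cv2.INTER_CUBIC)[:,:,::-1])
    np.savez(f'{n}{k}.npz',p=p,d=d);return p,d
E
python3 - <<'E'
from h import *
where()
p,d=look('side','b')
X,uv=cloud('side',d,(245,180),(310,270));a=X[:,:2]@ex*1e3;b=X[:,:2]@ey*1e3
k=(X[:,2]>.06)&(a>455)&(a<500)&(b>165)
for r in range(196,260,3):
  q=k&(uv[:,1]==r)
  if q.any():print(r,q.sum(),np.median(X[q,2]),np.median(a[q]),np.median(b[q]))
where()
E
```

```text
t5.28 a 478.6 b 150.9 z 75.4 F [-0.3 -0.1  0.6] gap 68.0 toolx in ab deg 179.63 tilt [ 0.002 -1.    -0.003] j [ 0.02  0.26 -0.39  0.92  0.    0.15]
196 24 0.18140789882002334 473.16779888223743 216.0744288843312
199 24 0.17600926060445055 472.22281160362957 217.41829915993551
202 20 0.17074797426619237 473.1711076111474 217.85107448574604
205 17 0.15676445044591766 487.5335118130886 204.51290858515503
208 19 0.15603585286019123 477.2468206215246 212.04490452804902
211 18 0.15250228782256453 476.0700940377437 216.50425044539566
214 13 0.14693254966876693 472.52396791198805 215.2269110356718
217 12 0.1290681930061648 477.1548603205747 195.77080677467018
220 12 0.12280791764290212 476.8876538607776 197.98661183052855
223 12 0.11716701579011973 477.1552321810658 198.3853618224064
226 12 0.10995930120032227 476.78413820958156 197.54648209891093
229 9 0.10088376478605525 478.4548374364811 192.4645529729642
t5.33 a 479.1 b 151.0 z 76.1 F [0.1 0.3 0.3] gap 68.5 toolx in ab deg 179.63 tilt [ 0.002 -1.    -0.004] j [ 0.02  0.26 -0.39  0.92  0.    0.15]
```

View pics/sideb.png

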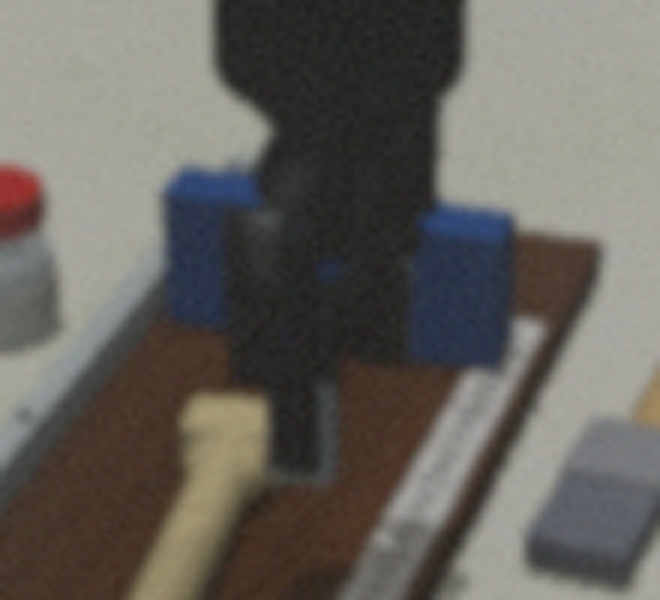

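Run:
```python
from h import *
d=np.load('sideb.npz')['d']
X,uv=cloud('side',d,(255,120),(300,235));a=X[:,:2]@ex*1e3;b=X[:,:2]@ey*1e3
for r in range(120,235,5):
  for c in (262,272,290):
    q=(uv[:,1]==r)&(uv[:,0]==c);
    if q.any():print(r,c,'z%.0f a%.0f b%.0f'%(X[q,2][0]*1e3,a[q][0],b[q][0]),end=' | ')
  print()
```

```text
120 262 z306 a490 b188 | 120 272 z308 a473 b188 | 120 290 z304 a449 b169 | 
125 262 z297 a491 b187 | 125 272 z299 a474 b186 | 125 290 z297 a448 b173 | 
130 262 z288 a492 b185 | 130 272 z291 a473 b189 | 130 290 z286 a449 b167 | 
135 262 z280 a492 b186 | 135 272 z282 a474 b186 | 135 290 z279 a448 b170 | 
140 262 z268 a495 b179 | 140 272 z271 a476 b182 | 140 290 z268 a450 b164 | 
145 262 z262 a492 b186 | 145 272 z264 a475 b185 | 145 290 z262 a448 b172 | 
150 262 z253 a492 b187 | 150 272 z255 a475 b186 | 150 290 z253 a447 b173 | 
155 262 z245 a492 b188 | 155 272 z248 a474 b190 | 155 290 z244 a448 b171 | 
160 262 z235 a493 b186 | 160 272 z238 a474 b188 | 160 290 z234 a448 b171 | 
165 262 z225 a493 b186 | 165 272 z229 a474 b189 | 165 290 z224 a448 b169 | 
170 262 z-0 a657 b-244 | 170 272 z219 a475 b187 | 170 290 z179 a470 b96 | 
175 262 z38 a618 b-140 | 175 272 z211 a474 b190 | 175 290 z168 a470 b96 | 
180 262 z190 a499 b174 | 180 272 z202 a473 b192 | 180 290 z170 a463 b120 | 
185 262 z203 a483 b217 | 185 272 z193 a474 b192 | 185 290 z147 a469 b97 | 
190 262 z196 a482 b221 | 190 272 z191 a469 b207 | 190 290 z72 a503 b-17 | 
195 262 z185 a483 b219 | 195 272 z182 a468 b208 | 195 290 z60 a503 b-17 | 
200 262 z175 a483 b218 | 200 272 z173 a468 b209 | 200 290 z47 a503 b-16 | 
205 262 z157 a489 b205 | 205 272 z162 a469 b208 | 205 290 z34 a502 b-16 | 
210 262 z153 a485 b215 | 210 272 z153 a468 b210 | 210 290 z18 a503 b-18 | 
215 262 z19 a558 b24 | 215 272 z135 a473 b198 | 215 290 z18 a497 b2 | 
220 262 z44 a536 b83 | 220 272 z124 a473 b197 | 220 290 z19 a490 b26 | 
225 262 z40 a532 b95 | 225 272 z112 a474 b195 | 225 290 z19 a484 b46 | 
230 262 z34 a528 b105 | 230 272 z98 a475 b191 | 230 290 z21 a477 b68 |
```

Emit:
drive_tool --plan "0.6 0 18 2 0 0 0; 0.6 0 0 0 0 0 0"

```text
clock: 5.58
tcp_pos: [0.4933, 0.0896, 0.0587]
orientation: [-0.531, 0.533, 0.467, -0.464]
wrist_force: [-0.9, -0.1, 0.3]
finger_gap: 0.0683
```

```bash
cat >> h.py <<'E'
def tip(k='x',bmin=165):
    p,d=look('side',k)
    X,uv=cloud('side',d,(235,180),(330,290));a=X[:,:2]@ex*1e3;b=X[:,:2]@ey*1e3
    q=(X[:,2]>.022)&(a>455)&(a<500)&(b>bmin)&(b<230)
    for r in range(uv[q][:,1].max()-8,uv[q][:,1].max()+1,2):
        m=q&(uv[:,1]==r)
        if m.any():print(r,m.sum(),X[m,2].mean().round(4),a[m].mean().round(),b[m].mean().round(), 'z if b=tcpb+40: ',)
E
python3 - <<'E'
from h import *
where();tip('c');where()
E
```

```text
t5.58 a 477.9 b 151.5 z 58.7 F [-0.8 -0.2  0.3] gap 68.3 toolx in ab deg 179.65 tilt [ 0.002 -1.    -0.005] j [ 0.02  0.28 -0.41  0.88  0.    0.15]
229 13 0.1033 477.0 196.0 z if b=tcpb+40: 
231 12 0.0998 476.0 197.0 z if b=tcpb+40: 
233 12 0.0948 476.0 197.0 z if b=tcpb+40: 
235 12 0.0901 477.0 196.0 z if b=tcpb+40: 
237 8 0.0841 476.0 194.0 z if b=tcpb+40: 
t5.62 a 479.1 b 151.6 z 59.7 F [ 0.2 -1.3 -0.1] gap 68.1 toolx in ab deg 179.65 tilt [ 0.002 -1.    -0.007] j [ 0.02  0.27 -0.41  0.88  0.    0.15]
```

View pics/sidec.png

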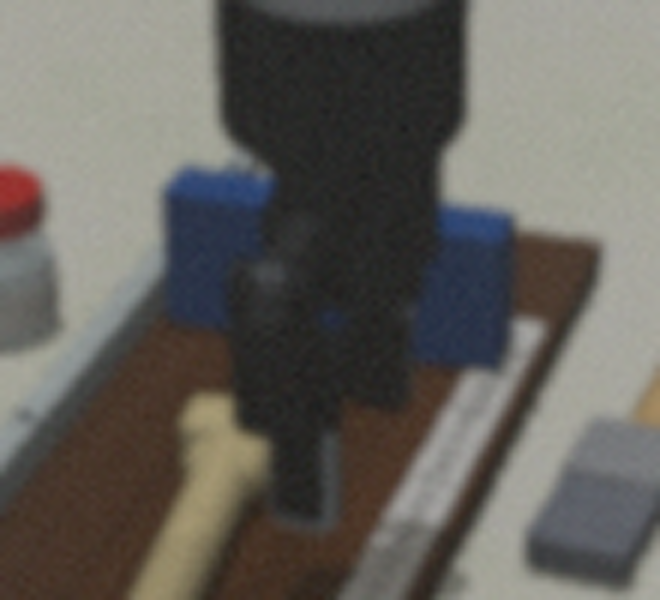

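Emit:
drive_tool --plan "0.6 0 10 2 0 0 0; 0.6 0 8 0 0 0 0; 0.6 0 0 0 0 0 0"

```text
clock: 6.0
tcp_pos: [0.494, 0.09, 0.0423]
orientation: [-0.53, 0.534, 0.469, -0.462]
wrist_force: [0.2, -0.0, 0.4]
finger_gap: 0.0679
```

Run:
```python
from h import *
where();tip('d');where()
```

```text
t6.00 a 478.6 b 152.0 z 42.3 F [ 0.2 -0.   0.4] gap 67.9 toolx in ab deg 179.65 tilt [ 0.003 -1.    -0.01 ] j [ 0.02  0.29 -0.44  0.83  0.    0.15]
237 13 0.086 477.0 197.0 z if b=tcpb+40: 
239 13 0.0811 478.0 196.0 z if b=tcpb+40: 
241 13 0.0771 478.0 197.0 z if b=tcpb+40: 
243 11 0.0718 478.0 196.0 z if b=tcpb+40: 
245 3 0.0671 473.0 194.0 z if b=tcpb+40: 
t6.05 a 478.7 b 152.0 z 42.5 F [ 0.  -0.8 -1. ] gap 68.4 toolx in ab deg 179.65 tilt [ 0.003 -1.    -0.01 ] j [ 0.02  0.29 -0.44  0.83  0.    0.15]
```

View pics/sided.png

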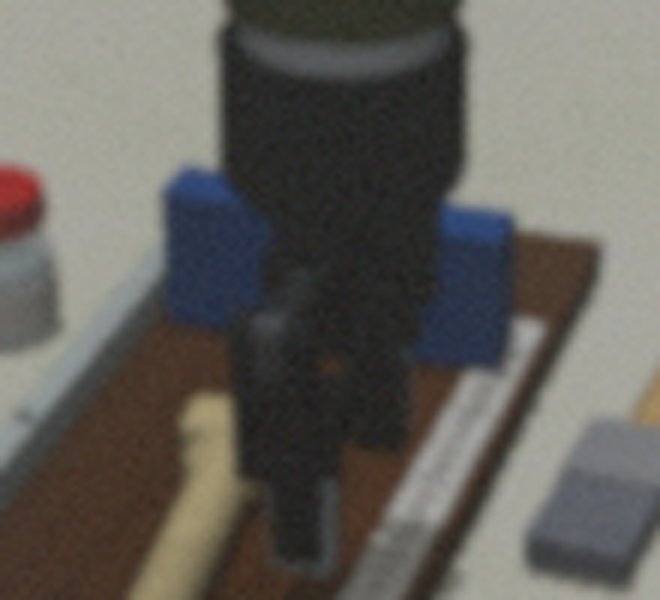

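Emit:
drive_tool --plan "0.6 0 10 2 0.6 0 0; 0.6 0 8 0 0 0 0; 0.6 0 0 0 0 0 0"

```text
clock: 6.42
tcp_pos: [0.4923, 0.0903, 0.0234]
orientation: [0.533, -0.531, -0.466, 0.465]
wrist_force: [1.1, -0.5, -0.0]
finger_gap: 0.068
```

Run:
```python
from h import *
where();tip('e');where()
```

```text
t6.42 a 476.9 b 152.0 z 23.4 F [ 1.1 -0.4 -0. ] gap 68.0 toolx in ab deg 179.64 tilt [ 0.003 -1.     0.001] j [ 0.02  0.32 -0.46  0.8   0.    0.15]
245 12 0.0682 477.0 197.0 z if b=tcpb+40: 
247 11 0.0642 476.0 198.0 z if b=tcpb+40: 
249 12 0.0592 477.0 198.0 z if b=tcpb+40: 
251 11 0.0539 476.0 197.0 z if b=tcpb+40: 
253 5 0.0479 473.0 194.0 z if b=tcpb+40: 
t6.47 a 477.1 b 152.0 z 23.7 F [-0.7  0.5  0.7] gap 68.7 toolx in ab deg 179.64 tilt [ 0.003 -1.     0.   ] j [ 0.02  0.32 -0.45  0.8   0.    0.15]
```

Emit:
drive_tool --plan "0.6 0 10 1 0 0 0; 0.6 0 8 0 0 0 0; 0.6 0 0 0 0 0 0"

```text
clock: 6.85
tcp_pos: [0.4916, 0.0905, 0.0045]
orientation: [0.533, -0.532, -0.466, 0.465]
wrist_force: [-0.3, -0.0, 1.1]
finger_gap: 0.0684
```

Run:
```python
from h import *
where();tip('f');where()
```

```text
t6.85 a 476.1 b 152.1 z 4.5 F [-0.3 -0.1  1.1] gap 68.4 toolx in ab deg 179.64 tilt [ 0.003 -1.    -0.   ] j [ 0.02  0.34 -0.48  0.75  0.    0.15]
253 12 0.0495 475.0 197.0 z if b=tcpb+40: 
255 12 0.0451 475.0 197.0 z if b=tcpb+40: 
257 12 0.0405 475.0 197.0 z if b=tcpb+40: 
259 11 0.0358 476.0 198.0 z if b=tcpb+40: 
261 4 0.0287 472.0 193.0 z if b=tcpb+40: 
t6.90 a 476.3 b 152.2 z 4.8 F [-0.4 -1.  -0.8] gap 68.4 toolx in ab deg 179.65 tilt [ 0.003 -1.    -0.   ] j [ 0.02  0.34 -0.48  0.75  0.    0.15]
```

View pics/sidef.png

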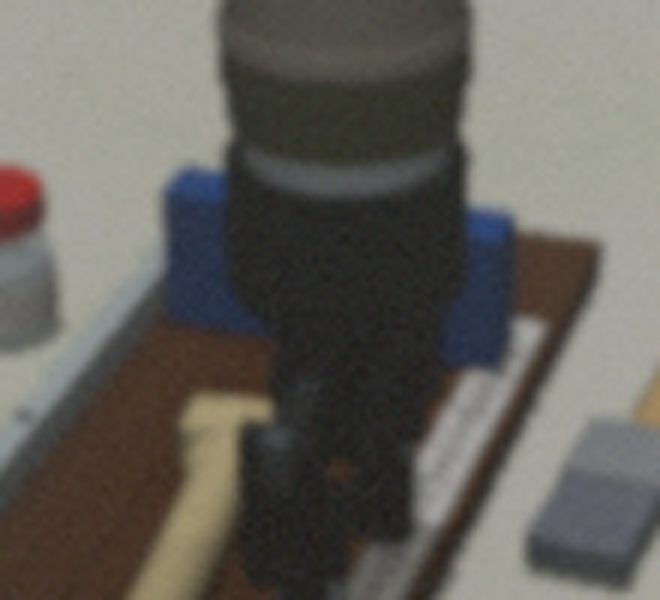

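Emit:
drive_tool --plan "0.6 0 0 -10 0 0 0; 0.6 0 0 -10 0 0 0; 0.6 0 0 -6 0 0 0; 0.6 0 0 -6 0 0 0; 0.6 0 0 -6 0 0 0; 0.6 0 0 -6 0 0 0; 0.6 0 0 -6 0 0 0; 0.6 0 0 0 0 0 0"

```text
clock: 7.9
tcp_pos: [0.5455, 0.0834, 0.0054]
orientation: [0.533, -0.532, -0.467, 0.464]
wrist_force: [0.1, -0.2, 0.2]
finger_gap: 0.0686
```

Run:
```python
from h import *
where();look('side','g',(160,150,340,310),4)
```

```text
t7.90 a 530.5 b 152.0 z 5.4 F [ 0.1 -0.2  0.2] gap 68.6 toolx in ab deg 179.64 tilt [ 0.003 -1.    -0.001] j [ 0.    0.42 -0.35  0.8   0.    0.14]
```

View pics/sideg.png

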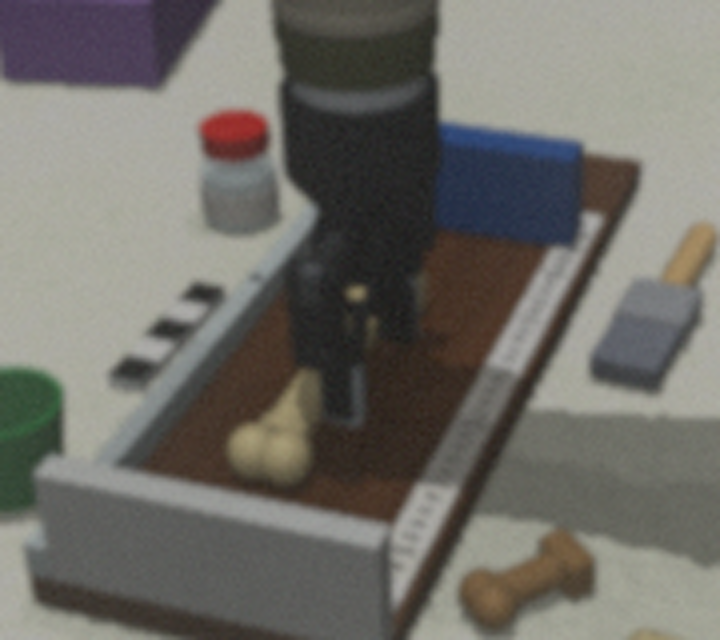

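Emit:
drive_tool --plan "0.6 0 0 -6 0 0 0; 0.6 0 0 -6 0 0 0; 0.6 0 0 -6 0 0 0; 0.6 0 0 -6 0 0 0; 0.6 0 0 -5 0 0 0; 0.6 0 0 0 0 0 0"

```text
clock: 8.7
tcp_pos: [0.5756, 0.0793, 0.0052]
orientation: [0.533, -0.532, -0.466, 0.465]
wrist_force: [-0.1, -0.9, -0.1]
finger_gap: 0.0681
```

Run:
```python
from h import *
where();look('side','h',(160,150,340,310),4)
```

```text
t8.70 a 560.9 b 151.7 z 5.2 F [ 0.1 -0.9 -0.1] gap 68.1 toolx in ab deg 179.65 tilt [ 0.003 -1.    -0.   ] j [-0.    0.47 -0.27  0.83  0.    0.13]
```

View pics/sideh.png

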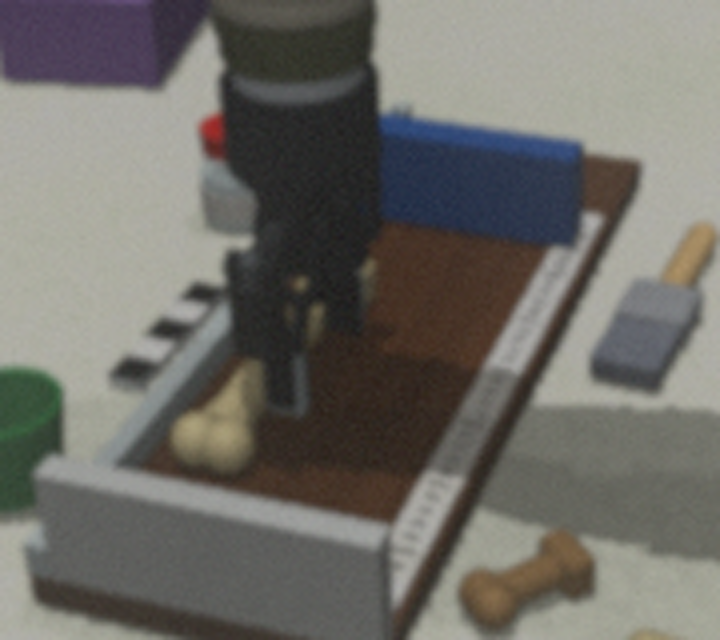

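Emit:
drive_tool --plan "0.6 0 0 -4 0 0 0; 0.6 0 0 -4 0 0 0; 0.6 0 0 -3 0 0 0; 0.6 0 0 0 0 0 0"

```text
clock: 9.25
tcp_pos: [0.5865, 0.0778, 0.0051]
orientation: [0.533, -0.531, -0.466, 0.465]
wrist_force: [0.3, -1.5, 0.1]
finger_gap: 0.068
```

Emit:
drive_tool --plan "0.6 0 0 -3 0 0 0; 0.6 0 0 -2 0 0 0"

```text
clock: 9.5
tcp_pos: [0.5882, 0.0776, 0.0048]
orientation: [0.535, -0.529, -0.465, 0.467]
wrist_force: [-7.1, 1.5, 6.3]
finger_gap: 0.0683
```

Run:
```python
from h import *
where()
```

```text
t9.50 a 573.5 b 151.6 z 4.8 F [-7.2  0.5  6.3] gap 68.3 toolx in ab deg 179.71 tilt [ 0.003 -1.     0.007] j [-0.01  0.49 -0.23  0.86  0.    0.13]
```

Emit:
drive_tool --plan "0.6 0 0 15 0 0 0; 0.6 0 0 30 0 0 0; 0.6 -10 -40 30 0 0 0; -1 -50 -40 0 0 0 0; -1 -50 0 -10 0 0 0; -1 0 0 0 0 0 0"

```text
clock: 10.25
tcp_pos: [0.5106, -0.0253, 0.0876]
orientation: [0.532, -0.531, -0.467, 0.466]
wrist_force: [-0.6, -0.1, -0.4]
finger_gap: 0.0137
```

Run:
```python
from h import *
where();look('side','i',(160,150,340,310),4);look('top','i',(180,120,380,240),4)
```

```text
t10.25 a 509.7 b 39.8 z 87.6 F [-0.6 -0.2 -0.4] gap 13.7 toolx in ab deg 179.86 tilt [ 0.002 -1.     0.001] j [-0.21  0.27 -0.34  0.96  0.   -0.08]
```

View pics/sidei.png

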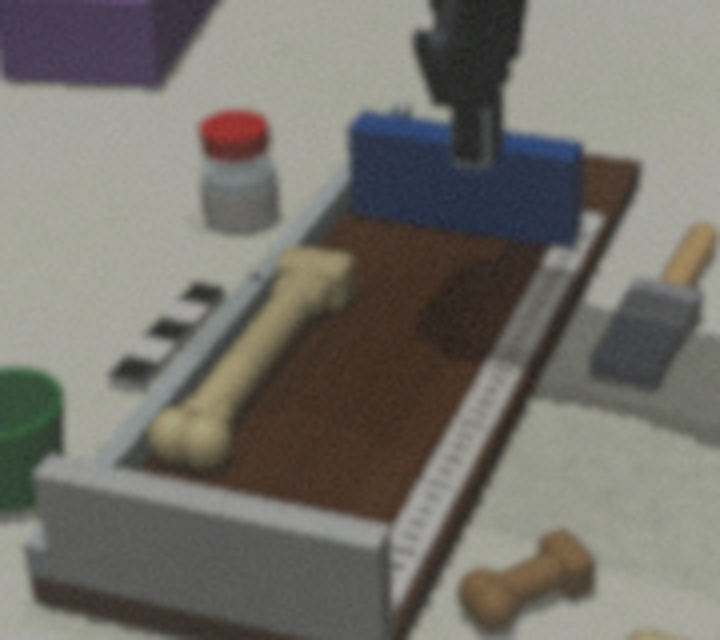

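View pics/topi.png

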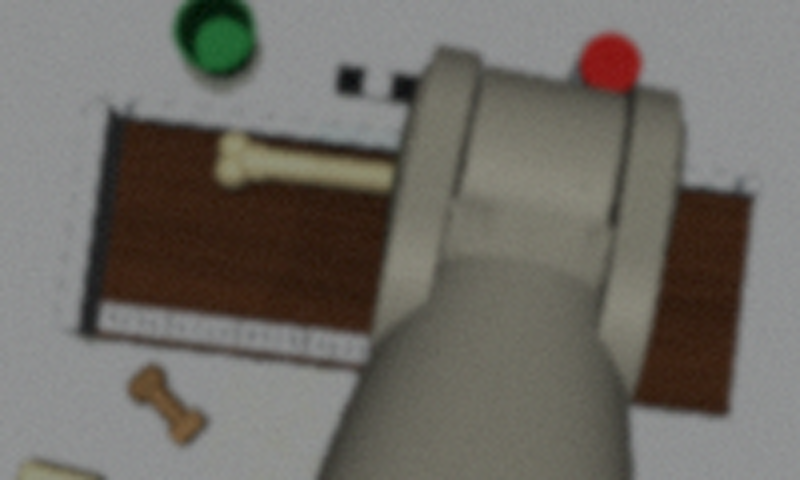

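```bash
cat >> h.py <<'E'
def bone(k,n='side',blo=40,bhi=318):
    z0=np.load(f'{n}{k}.npz');p,d=z0['p'],z0['d']
    lo,hi=((160,200),(300,300)) if n=='side' else ((185,135),(385,235))
    X,uv=cloud(n,d,lo,hi);a=X[:,:2]@ex*1e3;b=X[:,:2]@ey*1e3;z=X[:,2]*1e3
    hsv=cv2.cvtColor(p,cv2.COLOR_RGB2HSV)[uv[:,1],uv[:,0]]
    m=(z>24)&(z<50)&(a>540)&(a<625)&(b>blo)&(b<bhi)&(hsv[:,1]>35)&(hsv[:,1]<140)&(hsv[:,0]>12)&(hsv[:,0]<40)&(hsv[:,2]>70)
    A,B=a[m],b[m];print(n,m.sum(),'b',np.percentile(B,[.5,2,98,99.5]).round(1))
    for f in(0,1):
        e=(B<np.percentile(B,1)+22) if f==0 else (B>np.percentile(B,99)-22)
        print(' end',f,'a',np.percentile(A[e],[2,98]).round(1))
    s=np.abs(B-B.mean())<50
    # crest of shaft: median a per b bin
    print(' shaft slope deg',np.degrees(np.arctan(np.polyfit(B[s],A[s],1)[0])).round(2),'a',np.median(A[s]).round(1))
E
python3 - <<'E'
from h import *
bone('i')
d=np.load('sidei.npz')['d']
X,uv=cloud('side',d,(255,150),(310,250));a=X[:,:2]@ex*1e3;b=X[:,:2]@ey*1e3
q=(a>480)&(a<540)&(b>15)&(b<80)&(X[:,2]>.06)&(uv[:,1]<210)
for r in range(175,200,3):
    m=q&(uv[:,1]==r)
    if m.any(): print(r,m.sum(),X[m,2].mean(),a[m].min(),a[m].max(),b[m].mean())
E
```

```text
side 861 b [ 65.8  69.8 241.1 242.1]
 end 0 a [575.1 613.3]
 end 1 a [576.6 612. ]
 shaft slope deg 0.94 a 591.1
175 13 0.14800129742059653 498.3799786326055 521.6204832672585 64.75386668985111
178 14 0.13554442545641343 500.0391712015273 521.7371346777461 52.72507226149413
181 14 0.12846341645890796 500.42769428407377 521.6896799303621 52.61495264531396
184 14 0.1215990484596944 500.0889467946481 521.8854117183429 53.02110843658092
187 13 0.11463585221587 500.3737223083584 522.2694149649799 53.665321391938924
190 10 0.10794725161345473 500.4569596031737 519.989162329121 54.90941623729054
```

Emit:
drive_tool --plan "-1 -2 0 -42 0 0 0; -1 0 0 -40 0 0 0; -1 0 30 0 0 0 0; -1 0 20 0 0 0 0; -1 0 0 0 0 0 0"

```text
clock: 10.98
tcp_pos: [0.592, -0.0272, 0.0329]
orientation: [0.532, -0.526, -0.469, 0.47]
wrist_force: [-0.3, -0.8, 0.8]
finger_gap: -0.0001
```

```bash
cat >> h.py <<'E'
def fing(k,alo,ahi,blo,bhi,zmin=.022):
    d=np.load(f'side{k}.npz')['d']
    X,uv=cloud('side',d,(200,120),(330,290));a=X[:,:2]@ex*1e3;b=X[:,:2]@ey*1e3
    q=(a>alo)&(a<ahi)&(b>blo)&(b<bhi)&(X[:,2]>zmin)
    R=uv[q][:,1].max()
    for r in range(R-9,R+1,1):
        m=q&(uv[:,1]==r)
        if m.any(): print(r,m.sum(),'z%.1f a %.1f..%.1f b %.1f'%(np.median(X[m,2])*1e3,a[m].min(),a[m].max(),np.median(b[m])))
E
python3 - <<'E'
from h import *
where();look('side','j',(200,130,340,250),5);where();fing('j',570,615,35,60,.05)
E
```

```text
t10.97 a 590.6 b 48.1 z 32.9 F [-0.2 -0.8  0.8] gap -0.1 toolx in ab deg -179.47 tilt [ 0.005 -1.     0.007] j [-0.18  0.47 -0.2   0.92  0.   -0.07]
t11.03 a 591.1 b 48.1 z 33.8 F [-0.2  1.3 -0.8] gap -0.1 toolx in ab deg -179.47 tilt [ 0.005 -1.     0.005] j [-0.18  0.46 -0.19  0.92  0.   -0.07]
199 4 z73.5 a 580.6..585.1 b 54.5
200 5 z69.6 a 581.1..586.5 b 53.0
201 7 z67.7 a 581.1..603.8 b 53.5
202 7 z66.4 a 580.7..602.3 b 55.9
203 7 z63.0 a 581.8..602.6 b 55.3
204 7 z61.1 a 580.6..603.5 b 55.5
205 6 z57.3 a 581.0..602.3 b 55.4
206 6 z56.6 a 580.8..591.9 b 57.3
207 7 z51.9 a 582.5..598.9 b 55.1
208 3 z51.0 a 583.6..588.2 b 56.5
```

View pics/sidej.png

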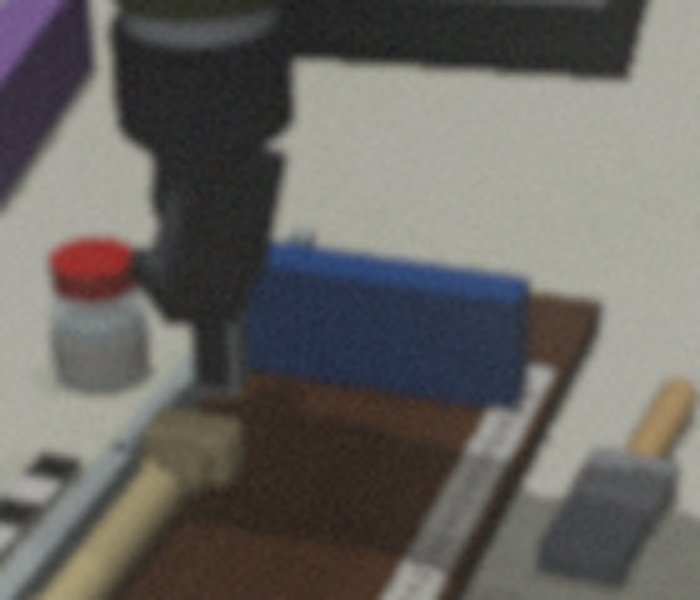

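Emit:
drive_tool --plan "-1 -5 8 0 0 0 0; -1 0 12 0 0 0 0; -1 0 0 0 0 0 0"

```text
clock: 11.4
tcp_pos: [0.5926, -0.0316, 0.0143]
orientation: [0.53, -0.526, -0.471, 0.469]
wrist_force: [-0.1, 0.2, 0.6]
finger_gap: 0.0002
```

Run:
```python
from h import *
where()
```

```text
t11.40 a 591.8 b 43.8 z 14.3 F [-0.1  0.2  0.6] gap 0.2 toolx in ab deg -179.40 tilt [ 0.005 -1.     0.003] j [-0.19  0.48 -0.22  0.87  0.   -0.07]
```

Emit:
drive_tool --plan "-1 7 0 0 0 0 0; -1 6 0 0 0 0 0; -1 6 0 0 0 0 0; -1 6 0 0 0 0 0; -1 6 0 0 0 0 0; -1 6 0 0 0 0 0; -1 6 0 0 0 0 0; -1 0 0 0 0 0 0"

```text
clock: 12.4
tcp_pos: [0.5986, 0.0142, 0.0156]
orientation: [0.53, -0.527, -0.471, 0.469]
wrist_force: [1.0, -0.4, -0.7]
finger_gap: -0.0
```

Run:
```python
from h import *
where();look('side','k',(160,150,340,310),4);bone('k')
```

```text
t12.40 a 591.9 b 90.0 z 15.6 F [ 1.1 -0.3 -0.7] gap -0.0 toolx in ab deg -179.38 tilt [ 0.005 -1.     0.001] j [-0.11  0.49 -0.21  0.88  0.    0.  ]
side 758 b [108.7 111.  270.7 273.2]
 end 0 a [574.8 613.5]
 end 1 a [580.7 607.5]
 shaft slope deg -0.13 a 590.2
```

View pics/sidek.png

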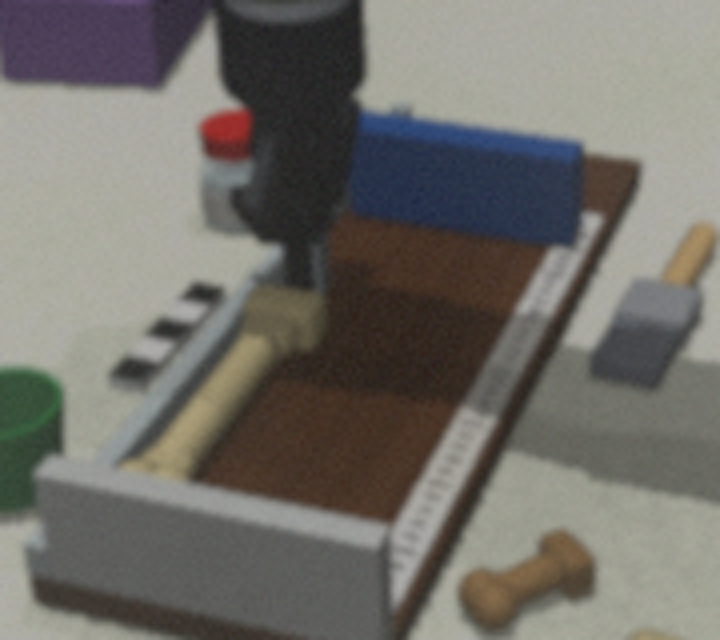

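Emit:
drive_tool --plan "-1 6 0 0 0 0 0; -1 5 0 0 0 0 0; -1 5 0 0 0 0 0; -1 0 0 0 0 0 0"

```text
clock: 12.95
tcp_pos: [0.6005, 0.0306, 0.0156]
orientation: [0.53, -0.527, -0.471, 0.469]
wrist_force: [0.4, -0.2, -0.5]
finger_gap: -0.0
```

Emit:
drive_tool --plan "-1 3 0 0 0 0 0; -1 3 0 0 0 0 0"

```text
clock: 13.2
tcp_pos: [0.6013, 0.0365, 0.0157]
orientation: [0.53, -0.527, -0.47, 0.469]
wrist_force: [-0.6, -0.7, -0.3]
finger_gap: -0.0002
```

Emit:
drive_tool --plan "-1 3 0 0 0 0 0"

```text
clock: 13.32
tcp_pos: [0.6016, 0.0396, 0.0157]
orientation: [0.53, -0.527, -0.47, 0.469]
wrist_force: [0.2, -0.6, -0.4]
finger_gap: 0.0001
```

Run:
```python
from h import *
where()
```

```text
t13.32 a 591.7 b 115.7 z 15.7 F [ 0.3 -0.6 -0.4] gap 0.1 toolx in ab deg -179.46 tilt [ 0.004 -1.     0.001] j [-0.07  0.5  -0.19  0.88  0.    0.05]
```

Not yet at the stop; continue gently.

Emit:
drive_tool --plan "-1 3 0 0 0 0 0; -1 2 0 0 0 0 0"

```text
clock: 13.58
tcp_pos: [0.6019, 0.0422, 0.0157]
orientation: [-0.529, 0.529, 0.468, -0.47]
wrist_force: [-1.4, -10.8, 0.9]
finger_gap: -0.0001
```

Emit:
drive_tool --plan "-1 2 0 0 0 0 0; -1 2 0 0 0 0 0"

```text
clock: 13.82
tcp_pos: [0.6018, 0.0419, 0.0158]
orientation: [-0.528, 0.532, 0.465, -0.472]
wrist_force: [-1.2, -7.4, 1.2]
finger_gap: 0.0004
```

Emit:
drive_tool --plan "-1 2 0 0 0 0 0; -1 2 0 0 0 0 0"

```text
clock: 14.08
tcp_pos: [0.6017, 0.0416, 0.0159]
orientation: [-0.527, 0.534, 0.462, -0.473]
wrist_force: [-1.2, -7.7, 0.9]
finger_gap: -0.0002
```

Run:
```python
from h import *
where();look('side','l',(160,150,340,310),4);bone('l');where()
```

```text
t14.07 a 591.6 b 117.6 z 15.9 F [-0.2 -7.8  0.9] gap -0.2 toolx in ab deg -179.91 tilt [-0.019 -1.     0.002] j [-0.05  0.5  -0.19  0.89 -0.02  0.07]
side 655 b [135.4 138.6 266.8 270.5]
 end 0 a [574.6 612.5]
 end 1 a [585.1 603. ]
 shaft slope deg 0.86 a 589.5
t14.12 a 591.5 b 117.6 z 15.9 F [-0.5 -7.9  1.4] gap -0.4 toolx in ab deg -179.91 tilt [-0.02  -1.     0.002] j [-0.05  0.5  -0.19  0.89 -0.02  0.07]
```

View pics/sidel.png

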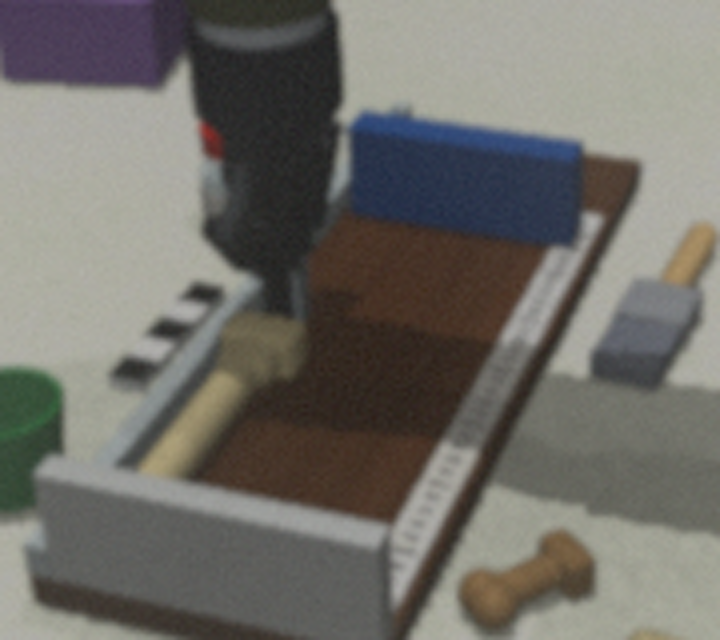

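Emit:
drive_tool --plan "-1 -6 0 0 0 0 -1.1; -1 -10 -5 0 0 0 0; -1 -5 -45 0 0 0 0; -1 -50 -40 20 0 0 0; -1 -60 0 30 0 0 0; -1 -60 0 0 0 0 0; -1 -20 0 0 0 0 0; -1 0 0 0 0 0 0"

```text
clock: 15.12
tcp_pos: [0.5293, -0.1627, 0.1089]
orientation: [-0.53, 0.531, 0.469, -0.466]
wrist_force: [0.3, 0.5, -0.1]
finger_gap: -0.0003
```

Run:
```python
from h import *
where();look('side','m',(160,150,340,310),4);look('top','m',(180,120,380,240),4);bone('m');bone('m','top')
```

```text
t15.12 a 545.7 b -94.3 z 108.9 F [ 0.2  0.6 -0.1] gap -0.3 toolx in ab deg -179.86 tilt [ 0.002 -1.    -0.004] j [-0.45  0.32 -0.21  1.04  0.   -0.32]
side 669 b [135.2 138.5 267.  271.2]
 end 0 a [574.8 614.8]
 end 1 a [584.4 603.4]
 shaft slope deg 0.88 a 589.4
top 561 b [131.3 132.4 307.7 310.6]
 end 0 a [572.2 611.6]
 end 1 a [572.5 612. ]
 shaft slope deg -0.31 a 590.8
```

View pics/sidem.png

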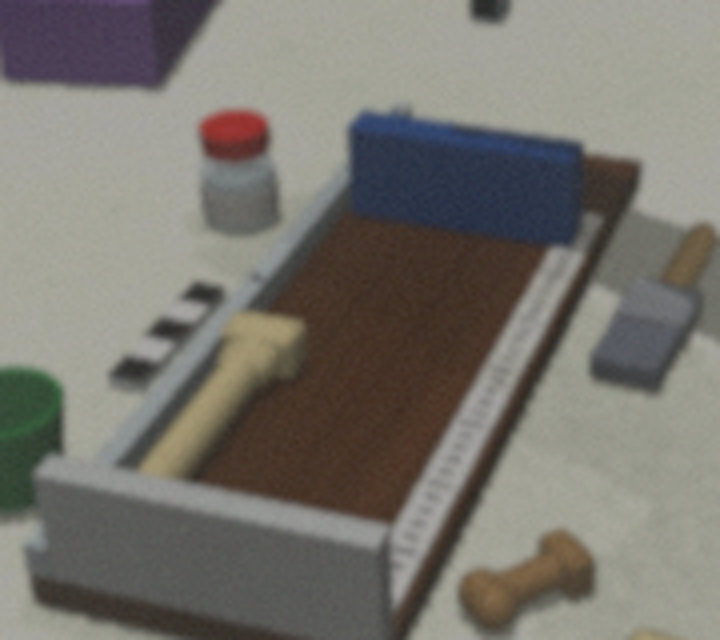

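View pics/topm.png

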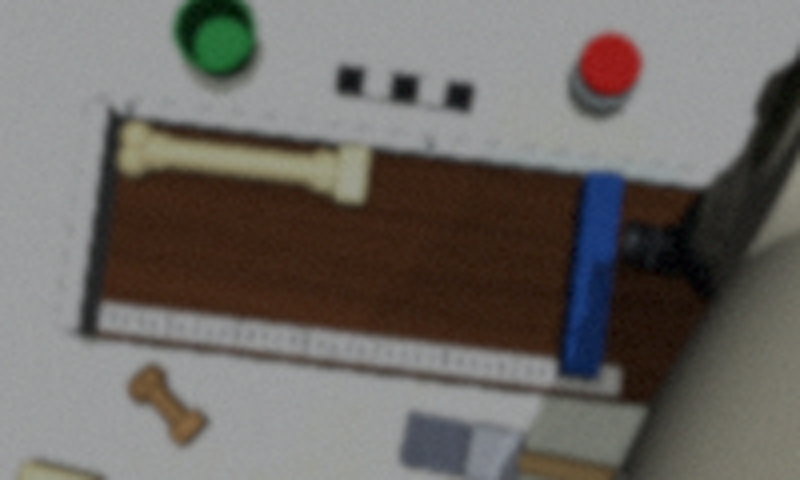

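Emit:
drive_tool --plan "-1 4 40 -8 0 0 0; -1 0 35 -6 0 0 0; -1 0 12 0 0 0 0; -1 0 0 0 0 0 0"

```text
clock: 15.72
tcp_pos: [0.5465, -0.1535, 0.0211]
orientation: [-0.527, 0.529, 0.473, -0.468]
wrist_force: [0.1, -0.2, 0.3]
finger_gap: 0.0001
```

Run:
```python
from h import *
where()
```

```text
t15.72 a 561.6 b -82.9 z 21.1 F [ 0.1 -0.2  0.3] gap 0.1 toolx in ab deg -179.30 tilt [ 0.003 -1.    -0.005] j [-0.42  0.43 -0.29  0.85  0.   -0.3 ]
```

Emit:
drive_tool --plan "-1 10 0 0 0 0 0; -1 8 0 0 0 0 0; -1 7 0 0 0 0 0; -1 7 0 0 0 0 0; -1 8 0 0 0 0 0; -1 8 0 0 0 0 0; -1 8 0 0 0 0 0; -1 8 0 0 0 0 0"

```text
clock: 16.73
tcp_pos: [0.5572, -0.0872, 0.0259]
orientation: [-0.525, 0.531, 0.473, -0.467]
wrist_force: [0.4, -1.6, 0.7]
finger_gap: -0.0001
```

Run:
```python
from h import *
where();look('side','n',(160,150,340,310),4)
```

```text
t16.73 a 563.8 b -15.8 z 25.9 F [ 0.6 -1.6  0.7] gap -0.1 toolx in ab deg -179.32 tilt [-0.    -1.    -0.013] j [-0.3   0.41 -0.3   0.84  0.   -0.18]
```

View pics/siden.png

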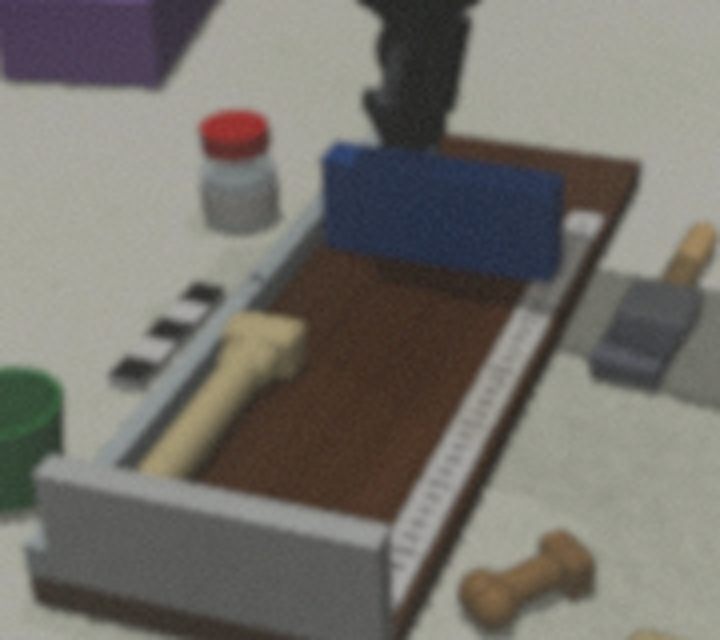

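Emit:
drive_tool --plan "-1 8 1 0.4 0.6 0 0; -1 8 1 0.4 0 0 0; -1 8 1 0.4 0 0 0; -1 8 1 0.4 0 0 0; -1 8 1 0.4 0 0 0; -1 8 1 0.4 0 0 0; -1 8 1 0.4 0 0 0; -1 8 1 0.4 0 0 0"

```text
clock: 17.77
tcp_pos: [0.5656, -0.0196, 0.0255]
orientation: [-0.526, 0.53, 0.472, -0.468]
wrist_force: [-1.7, -2.1, 7.3]
finger_gap: 0.0
```

```bash
cat >> h.py <<'E'
def block(k,n):
    z0=np.load(f'{n}{k}.npz');p,d=z0['p'],z0['d']
    X,uv=cloud(n,d,(160,130),(385,300));a=X[:,:2]@ex*1e3;b=X[:,:2]@ey*1e3;z=X[:,2]*1e3
    h=cv2.cvtColor(p,cv2.COLOR_RGB2HSV)[uv[:,1],uv[:,0]]
    m=(h[:,0]>100)&(h[:,0]<128)&(h[:,1]>110)&(a>460)&(a<615)
    t=m&(z>73)&(z<84);f=m&(z>45)&(z<70)
    for q,s in((t,'top'),(f,'face')):
        if q.sum()>5:print(n,s,q.sum(),'b',np.percentile(b[q],[2,50,98]).round(1))
E
python3 - <<'E'
from h import *
where();look('side','o',(160,150,340,310),4);block('o','side');block('m','side');block('m','top')
E
```

```text
t17.77 a 563.5 b 52.3 z 25.5 F [-1.4 -2.3  7.3] gap 0.0 toolx in ab deg -179.32 tilt [-0.    -1.    -0.009] j [-0.18  0.42 -0.3   0.85  0.   -0.06]
side top 271 b [76.  89.5 94.3]
side face 354 b [89.5 92.1 94.7]
side top 203 b [-32.4 -20.8 -15.5]
side face 8 b [-20.3 -18.  -13.8]
top top 464 b [-42.6 -30.5 -18.9]
top face 36 b [-18.9 -18.7 -18.3]
```

Emit:
drive_tool --plan "-1 7 -1 0 0 0 0; -1 7 0 0 0 0 0; -1 7 0 0 0 0 0; -1 6 0 0 0 0 0; -1 4 0 0 0 0 0"

```text
clock: 18.45
tcp_pos: [0.5696, 0.0146, 0.0263]
orientation: [-0.526, 0.53, 0.473, -0.468]
wrist_force: [-0.3, -1.9, 1.1]
finger_gap: -0.0002
```

Run:
```python
from h import *
where();look('side','p',(160,150,340,310),4);block('p','side');bone('p')
```

```text
t18.45 a 563.1 b 86.7 z 26.3 F [-0.  -1.9  1.1] gap -0.2 toolx in ab deg -179.28 tilt [ 0.    -1.    -0.009] j [-0.12  0.42 -0.28  0.86  0.   -0.  ]
side top 337 b [109.2 123.1 128.4]
side face 420 b [124.2 126.6 128.7]
side 657 b [137.6 139.3 266.7 270.3]
 end 0 a [574.8 613.4]
 end 1 a [584.6 603.2]
 shaft slope deg 0.73 a 589.3
```

View pics/sidep.png

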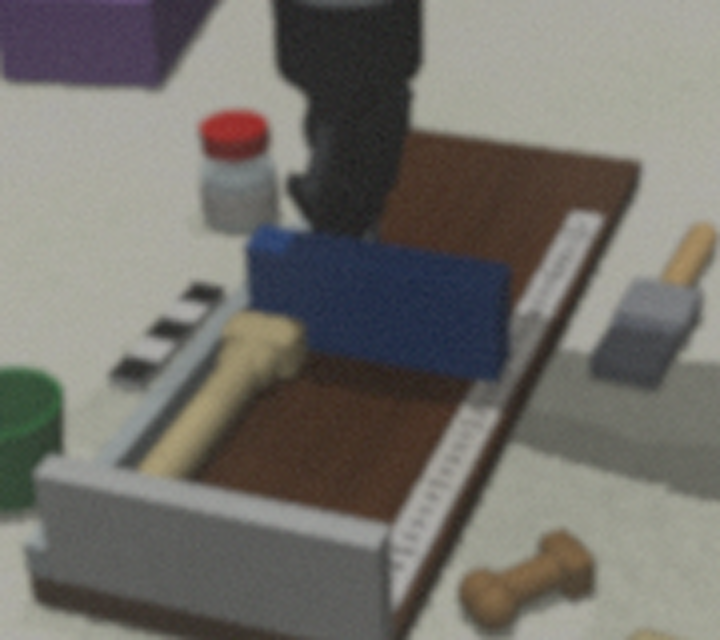

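Block face about 5 mm from the bone end; approach in small steps until force rises.

Emit:
drive_tool --plan "-1 3 0 0 0 0 0; -1 2 0 0 0 0 0"

```text
clock: 18.75
tcp_pos: [0.5701, 0.0201, 0.0262]
orientation: [-0.526, 0.53, 0.473, -0.468]
wrist_force: [0.1, -2.1, 1.5]
finger_gap: -0.0002
```

Emit:
drive_tool --plan "-1 2 0 0 0 0 0; -1 2 0 0 0 0 0"

```text
clock: 19.0
tcp_pos: [0.5701, 0.02, 0.0263]
orientation: [-0.525, 0.532, 0.47, -0.47]
wrist_force: [-1.8, -9.5, 2.3]
finger_gap: 0.0
```

Emit:
drive_tool --plan "-1 2 0 0 0 0 0"

```text
clock: 19.12
tcp_pos: [0.57, 0.0198, 0.0264]
orientation: [-0.524, 0.534, 0.468, -0.471]
wrist_force: [-1.4, -8.1, 1.3]
finger_gap: 0.0
```

Emit:
drive_tool --plan "-1 2 0 0 0 0 0"

```text
clock: 19.25
tcp_pos: [0.5699, 0.0196, 0.0264]
orientation: [-0.524, 0.535, 0.466, -0.471]
wrist_force: [-0.8, -7.9, 2.0]
finger_gap: 0.0
```

Emit:
drive_tool --plan "-1 -5 0 0 0 0 -1; -1 -15 0 0 0 0 0; -1 -20 -30 0 0 0 0; -1 -40 -50 0 0 0 0; -1 -60 -20 0 0 0 0; -1 -60 0 0 0 0 0; -1 -60 0 0 0 0 0; -1 0 0 0 0 0 0"

```text
clock: 20.25
tcp_pos: [0.5348, -0.2484, 0.1266]
orientation: [-0.529, 0.529, 0.472, -0.466]
wrist_force: [-0.3, 0.6, -0.3]
finger_gap: -0.0001
```

Run:
```python
from h import *
where();look('side','q',(160,150,340,310),4);look('top','q',(180,120,380,240),4)
for n in('side','top'):
    block('q',n);bone('q',n)
```

```text
t20.25 a 562.0 b -178.5 z 126.6 F [-0.4  0.6 -0.3] gap -0.1 toolx in ab deg -179.54 tilt [ 0.006 -1.    -0.006] j [-0.58  0.38 -0.08  1.11  0.01 -0.46]
side top 477 b [111.5 125.7 133.7]
side face 208 b [129.7 132.1 134.1]
side 656 b [136.9 138.8 267.3 270.5]
 end 0 a [574.6 613.7]
 end 1 a [584.5 603.2]
 shaft slope deg 0.56 a 589.5
top top 448 b [106.4 118.  130. ]
top face 8 b [105.9 105.9 106.1]
top 530 b [140.4 145.2 309.  310.7]
 end 0 a [572.6 609.6]
 end 1 a [573.2 612.3]
 shaft slope deg -0.06 a 590.6
```

View pics/sideq.png

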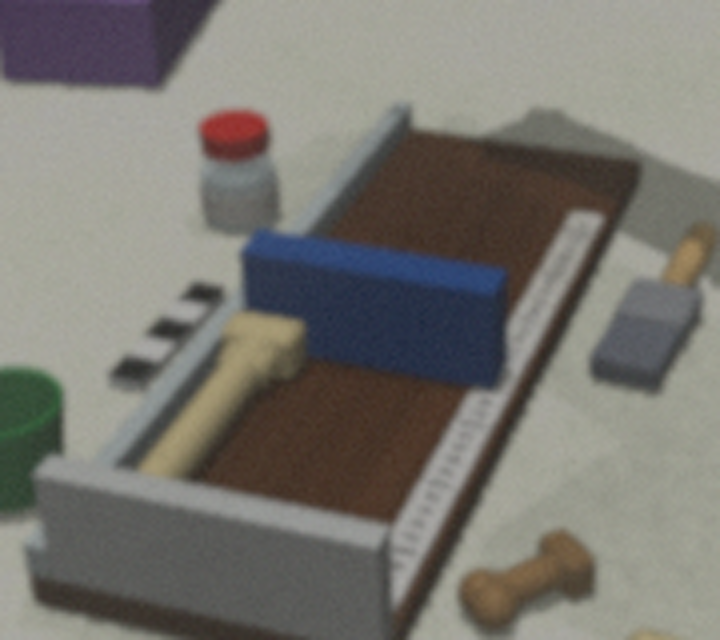

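View pics/topq.png

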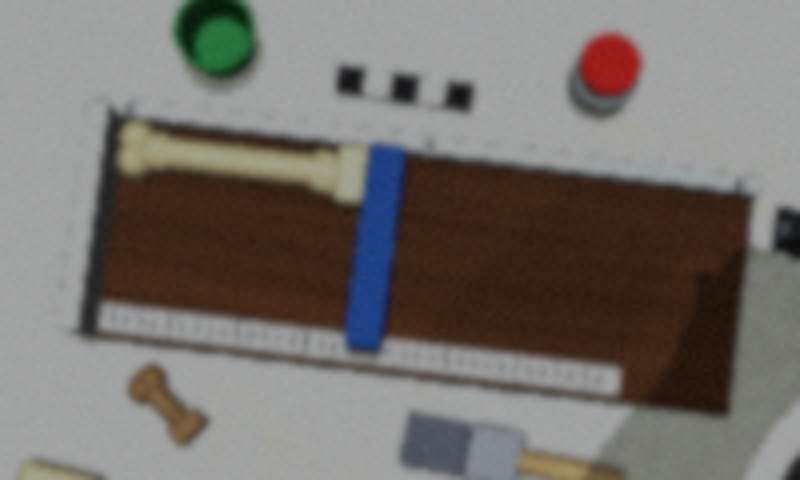

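```bash
python3 -c "
from workcell import job
print(job.hand_in())"
```

```text
the job is handed in; nothing more can be done
None
```

The bone now lies along the fence with its knuckle end on the head stop, and the blue block is up against its other end. I handed the job in with the clock at about 20 s of the 48 s allowed.

**What I did:** I pushed the bone sideways with two open fingertips until it met the fence. I then slid it along the fence to the head stop with the closed fingertips, and pushed the block up from behind with them. Every push stopped on light contact:

| Push | Wrist force when stopped |
|---|---|
| Bone against fence | about 10 N |
| Bone against head stop | about 11 N |
| Block against bone | about 10 N |

The highest wrist force I read in any move was about 11 N.

**Last checks, with the arm clear:**
- **Bone:** both ends measure the same distance across the board, within 1 to 3 mm, and the shaft is parallel to the fence. The top view puts its slope at 0.1° and the side view at 0.6°.
- **Gap:** the head end sits on the head stop's face within measuring error. The block's face to the head stop comes to about 179–181 mm, against the 180 mm bone.
- **Other things:** toe bone, brush, jar, pot and scale bar look unmoved in both pictures. I judged this by eye and did not measure it.

**What disagreed:**
- **Fingertip height:** the camera showed the fingertips about 17–24 mm above the reported TCP, not 22 mm below it. I used the camera height and came down in small steps while watching the force.
- **Last joint:** it reached the end of its range (3.14 rad) once during the approach, so I turned the tool half round before touching anything.
- **Downward force:** pushing the block briefly showed a 7 N vertical force from my small downward corrections, so I stopped making them.

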